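# Clamp the soap bottle in its counter holder

### The arm

A 6-joint arm with a two-finger parallel gripper is mounted at the origin on the work surface. World frame = base frame: x ahead of the robot, y to its left, z up, the work surface at z = 0. Lengths are in m, angles in degrees, forces in N, time in s.
With the tool pointing down it reaches from about 0.4 to 0.825 m from the base axis. Payload 7 kg.
Tool frame: the origin (TCP) lies on the centre line of the jaws, within the pads' length; the fingertips stand 17 mm ahead of it and the grasp point (between the pads) lies 2 mm behind it; z points along the fingers, x is the direction in which the jaws open and shut, and the axes are right-handed (so a half turn about z gives the same grasp; the last joint's range is limited). The gripper opens to 85 mm and grips with 20 to 120 N. Pads are 22 mm wide; open, the fingers measure 114 mm over their backs; the gripper's body (76 mm by 85 mm) begins 54 mm behind the grasp point. The pads swing forward as they close: fully open they stand 13 mm farther back than shut.
Start: joints at [-55.686, 20.546, 0.682, 0, -70.136, -16.507], TCP at [0.206, -0.643, 0.248] pointing down, gripper open.
Joint ranges: [-176.03, 176.03], [-82.01, 121.73], [-58.28, 71.71], [-173.87, 95.51], [-174.79, -0.11], [-173.66, 173.66]. Speed limits (degrees/s): [136.94, 136.94, 172.46, 180, 180, 180].

### API

Orientations are given as [roll, pitch, yaw] about the fixed x, y, z axes, in that order (R = Rz(yaw) Ry(pitch) Rx(roll)).
In Python, from workcell import env gives the robot as it stands. The module is installed in compiled form; this text tells all that it offers.
- The arm moves only by the shell command python3 -m inch 'ROWS' [FORCE]. ROWS is JSON, a list of rows, each a list of 3 entries, a list of its own where there are three numbers: the turn, a rotation vector about the tool's x, y, z each as a share of 2 rad, from -1 to 1, then the shift along the tool's x, y, z each as a share of 0.02 m, from -1 to 1, then the opening, from 0 (shut) to 1 (fully open). A call has 1 to 8 rows; each row shifts and turns the commanded pose from where the row before left it, along the tool's axes as they then stand; what a row does not reach is not made up. A row lasts 1/10 s, in which the tool goes at most 50 mm and 8.59 degrees, less where a joint would pass 70% of its speed; a pose out of reach is approached as far as the arm can. A call with a number of a shift or a turn outside -1 to 1 is refused whole. A call with a gripper value outside its range is refused whole. The fingers move at their own pace and stop on an object; FORCE is the grip in N (left out, the last holds). Time passes only in rows, so rows that do not move let the fingers close. It gives the time, the measured TCP pose, the force and the opening at its end, in the units of the state.
- env.get_state(): the state, without advancing time (a new reading comes with each control period).
- env.camera(name): name is "scene" or "side" or "wrist"; returns the picture (384x512x3 uint8, red, green, blue); there is no depth.
- env.calibration(name): a dict with "camera_matrix" (3x3 intrinsics, pixels), "position" and "orientation" of the camera in the world. Camera axes: x right, y up, looking along -z (the intrinsics and any distortion apply to the point x, -y, -z); pixel columns grow to the right and rows downward; lengths in m; the calibration is good to about 2 mm. A picture is of the moment at which its call begins: read the wrist's pose just before it. calibration takes no time and is no camera call; for the wrist camera it gives the pose at the moment of the call.
- env.job_done(): hands the job in, once; it reports no verdict.
The state is a dict: "clock": time; "joint_pos": joint angles; "dq": joint speeds; "tau": joint torques, N m; "ee_pos": TCP position; "orientation": TCP orientation; "wrist_force": force on the tool from outside, world axes, zero at the start; "moment": the same for the moment, N m; "finger_gap": opening from 0.0 (shut) to 1.0 (fully open).
Only numpy, scipy, OpenCV 4.12 (cv2) and the standard library are available. Lean on these libraries where they do the work, as an engineer would, in place of code of your own. Each camera call takes 0.05 s, during which the arm holds its last target. There are 200 camera calls.

### The job

Secure the soap pump bottle in its holder on the counter: slide the loose blue jaw along the track until the bottle is held snugly between the two jaws, then turn the red clamp knob clockwise (seen from above) until it is tight, so that the jaw is locked there. Leave the bottle standing upright, and do not disturb the cup, plates or ladle.

Things in the scene. Friction and masses are not known exactly. Their poses are not given: they have to be found in the camera images.
- holder: Bottle holder fixed to the counter: a steel track plate 110 x 330 x 12 mm with a blue upright fixed jaw near its +y end. Origin: centre of the plate's underside, on the counter. Own x: across the track; own y: along the track, from the sliding jaw towards the fixed jaw; z up. The bottle stands on the plate, 12 mm above the counter. The holder is mounted at varying places and yaws.
- fixed_jaw_face (a point): Middle of the flat inner face of the fixed jaw, 140 mm along the holder's +y, 45 mm above the counter. Jaw plate 100 mm wide, 10 mm thick, its top 73 mm above the counter, with small lips at both ends.
- jaw_slide (a joint): Travel of the sliding jaw along the holder's +y (m): 0 = fully open (its face 142 mm from the fixed jaw's face), growing as it closes; limit 0.085. It reads 0.070 when both jaws touch the 72 mm bottle. It starts between 0 and 0.025. Moves with about 1 to 2 N while the clamp is loose, and a few N more while it pushes the bottle along; with the knob tight it holds against 20 N and more.
- jaw_face (a point): Middle of the flat face of the sliding jaw (it faces the fixed jaw), 45 mm above the counter. Jaw plate like the fixed one. Behind it is a blue block 80 mm wide and 126 mm long, its top 33 mm above the counter, with an empty sponge dish whose rim rises to 40 mm; the knob stands on this block, its axis 100 mm behind the face.
- knob_grip (a point): Point on the knob's vertical axis, 74 mm above the counter. Own x runs along the knob's grip bar. The red bar is 56 mm long, 16 mm thick and 30 mm tall (56 to 86 mm above the counter), on a red disc of radius 22 mm (50 to 56 mm above the counter). Grip it from above across its 16 mm thickness; the sliding jaw can also be pulled along by it.
- clamp_knob (a joint): Angle of the clamp knob (rad), growing clockwise seen from above. It starts loose, between 0 and 0.35; the clamp begins to bite at about 1.9, is tight above 2.5, and the stop is at 2.9. It stays where it is left; it takes about 0.15 N m to turn, rising to about 0.25 N m when tight. The whole turn is more than a wrist comfortably makes: let go and take the bar again partway.
- soap_bottle: Closed amber soap bottle with a green band and a white pump head with a short spout, standing between the jaws. Body 72 mm in diameter, 118 mm tall to the shoulder, 186 mm in all; about 0.3 kg. Origin: centre of its underside; z up.
- cup: Green plastic cup standing on the counter, 76 mm across the rim, 95 mm tall. Origin: centre of its underside. Leave alone.
- plate_low: Lower of two stacked white ceramic plates, 190 mm across, 22 mm tall. Origin: centre of its underside. Leave alone.
- plate_top: Upper of the two stacked plates, same size. Leave alone.
- ladle: Stainless ladle, about 310 mm long, lying beyond the holder. Origin: on the counter under the handle, 130 mm from the handle's end; own x points to the 80 mm bowl. Leave alone.
Not all that is in view belongs to the job. Several things have the shape of the soap_bottle; the one meant has the colours described above.

How it is judged (in metres and radians):
On the way, in this order (a step that is already met when the one before it is completed fails the run):
1. the bottle is snug between the jaws (at most about 4 mm of play) while the clamp is still loose (value of joint jaw_slide above 0.066 m and value of joint clamp_knob below 1.7 rad), for 0.2 s.
2. the clamp knob is turned tight with the jaw there (value of joint jaw_slide above 0.066 m and value of joint clamp_knob above 2.5 rad), for 0.2 s.
At the end, for the whole second after the job is handed in: The bottle stands upright (within 4 degrees), at rest on the track between the two jaws with at most about 4 mm of play along the track and within 25 mm of its centre line, and the clamp knob is tight (beyond 2.5 rad) (all of step 2 and value of joint jaw_slide below 0.073 m and y of soap_bottle in the frame of holder between 0.099 and 0.109 m and x of soap_bottle in the frame of holder between -0.025 and 0.025 m and angle between soap_bottle's own z axis and vertical below 0.07 rad and linear speed of soap_bottle below 0.02 m/s); the robot touches nothing.
It fails at once if the cup, plates or ladle are shifted by more than 25 mm (distance of any of cup, plate_low, plate_top, ladle from where it was at the start of the episode above 0.025 m).
It fails at once if the bottle is tipped by more than 20 degrees (angle between soap_bottle's own z axis and vertical above 0.35 rad).
It also fails if it takes over 42 s, if anything falls off the work surface, if the arm or the gripper's body presses on something with over 40 N, if the wrist force passes 120 N, or if a joint passes its speed limit or range.

## Working session

There is one attempt and no reset: what is moved stays moved. The work goes in short steps, Python scripts to look and compute and a shell command to move; the robot and the scene stay as the last step left them, time stands still between calls to the robot, and variables do not carry over. Pictures are saved under pics/ and viewed, about 8 in all and at most 12, crops included, and the job is handed in when it is done.

```bash
mkdir -p pics
cat > h.py <<'E'
import numpy as np, cv2
from workcell import env
from scipy.spatial.transform import Rotation as R
def rot(o):
    o=np.array(o,float)
    if o.shape==(3,3): return o
    if o.size==4: return R.from_quat(o).as_matrix()
    return R.from_euler('xyz',o,degrees=True).as_matrix()
def ray(c,u,v):
    K=np.array(c['camera_matrix']);d=np.linalg.solve(K,[u,v,1.]);d=d*[1,-1,-1]
    return np.array(c['position']),rot(c['orientation'])@d
def onz(c,u,v,z):
    p,d=ray(c,u,v);return p+d*(z-p[2])/d[2]
def proj(c,P):
    q=rot(c['orientation']).T@(np.array(P)-c['position']);q=q*[1,-1,-1]
    w=np.array(c['camera_matrix'])@q;return w[:2]/w[2]
def red(im):
    h=cv2.cvtColor(im,cv2.COLOR_RGB2HSV)
    return cv2.inRange(h,(0,140,60),(7,255,255))|cv2.inRange(h,(173,140,60),(180,255,255))
def blue(im):
    return cv2.inRange(cv2.cvtColor(im,cv2.COLOR_RGB2HSV),(100,110,40),(125,255,255))
def blobs(m,mn=40):
    n,l,s,c=cv2.connectedComponentsWithStats(m)
    return [(c[i].round(1).tolist(),s[i].tolist()) for i in range(1,n) if s[i][4]>=mn],l
E
python3 - <<'E'
from h import *
print(env.get_state()); 
ims=[]
for n in("scene","side"):
    im=env.camera(n);c=env.calibration(n);print(n,c)
    cv2.imwrite(f'pics/{n}0.png',im[:,:,::-1]);ims.append(im)
    print('red',blobs(red(im))[0]);print('blue',blobs(blue(im))[0])
cv2.imwrite('pics/both.png',cv2.resize(np.vstack(ims),None,fx=.78,fy=.78)[:,:,::-1])
E
```

```text
{'clock': 0.0, 'joint_pos': array([-5.56870481e+01,  2.05935434e+01,  6.32905925e-01, -1.79331825e-02,
       -7.01356616e+01, -1.65057437e+01]), 'dq': array([ 0.01783187, -0.06840686, -0.03051857, -0.03894182,  0.08535913,
       -0.03804619]), 'tau': array([-1.49138859e-04, -5.83312476e+01,  2.93415463e+01,  6.93653852e+00,
       -5.98263097e-03,  1.45557345e-05]), 'ee_pos': array([ 0.20623847, -0.64224565,  0.24734015]), 'orientation': array([-1.79988801e+02, -9.71205824e-02,  1.07801091e+02]), 'wrist_force': array([ 0.57992894, -0.17802791,  0.83305102]), 'moment': array([-0.04942087,  0.00513582,  0.0076912 ]), 'finger_gap': 0.9965646003008669}
scene {'camera_matrix': array([[371.79013269,   0.        , 257.17720538],
       [  0.        , 371.79013269, 192.37118721],
       [  0.        ,   0.        ,   1.        ]]), 'position': array([ 1.00210065, -0.82612751,  0.68422377]), 'orientation': array([54.19857891, -0.40640578, 29.06758822])}
red [([164.9, 3.6], [158, 1, 16, 6, 58]), ([354.9, 3.5], [341, 0, 27, 9, 123]), ([387.0, 5.8], [371, 1, 29, 11, 128]), ([442.8, 1.0], [431,
[... 2728 characters left out ...]
]), ([282.1, 166.0], [277, 157, 12, 20, 167]), ([248.1, 195.6], [221, 172, 49, 48, 1019]), ([225.1, 221.9], [210, 215, 31, 15, 153])]
side {'camera_matrix': array([[410.03690739,   0.        , 255.61145076],
       [  0.        , 410.03690739, 190.42348162],
       [  0.        ,   0.        ,   1.        ]]), 'position': array([1.17941125, 0.91275086, 0.85781087]), 'orientation': array([ 56.55550871,   0.46834513, 149.02545026])}
red [([261.6, 189.4], [254, 183, 15, 14, 151]), ([99.9, 228.1], [70, 197, 59, 64, 2894])]
blue [([498.0, 85.9], [489, 82, 18, 9, 61]), ([264.3, 204.2], [249, 193, 28, 27, 403]), ([300.6, 230.5], [286, 216, 30, 28, 451]), ([443.3, 345.4], [362, 285, 150, 99, 8986])]
```

View pics/scene0.png

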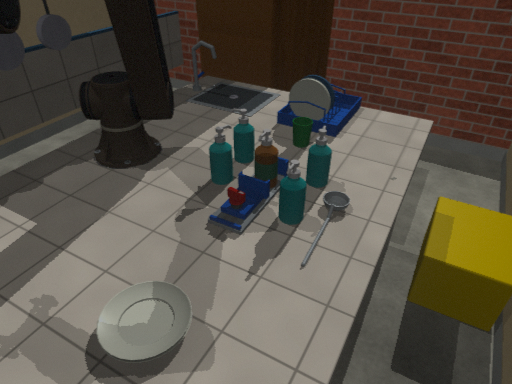

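View pics/side0.png

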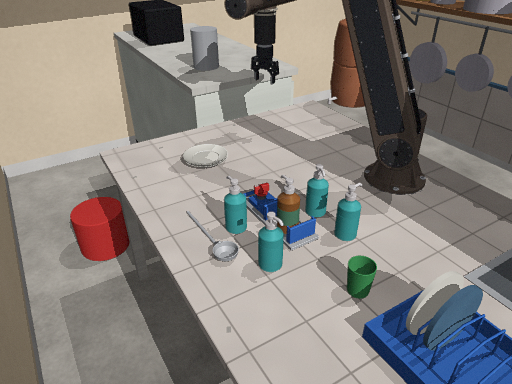

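Teal decoys are at scene (244,140), (221,160), (319,163) and (292,195). The amber bottle with the green band and white pump at scene (266,160), side (289,205), stands between the blue jaws and fits the description. The red knob is at scene (235,195), side (262,189). I'll confirm this in an enlarged crop and triangulate.

Run:
```python
from h import *
a=cv2.imread('pics/scene0.png')[:,:,::-1];b=cv2.imread('pics/side0.png')[:,:,::-1]
ca,cb=env.calibration('scene'),env.calibration('side')
A=cv2.resize(a[125:235,200:310],(600,600),interpolation=cv2.INTER_CUBIC)
B=cv2.resize(b[165:265,225:325],(600,600),interpolation=cv2.INTER_CUBIC)
cv2.imwrite('pics/crop.png',cv2.resize(np.hstack([A,B]),(800,400))[:,:,::-1])
def tri(u,v):
    p,d=ray(ca,*u);q,e=ray(cb,*v)
    s=np.linalg.lstsq(np.c_[d,-e],q-p,rcond=None)[0];x,y=p+s[0]*d,q+s[1]*e
    return ((x+y)/2).round(4),np.linalg.norm(x-y).round(4)
print('knob',tri((235,195.2),(261.6,189.4)))
def amber(im,x0,x1,y0,y1):
    m=cv2.inRange(cv2.cvtColor(im,cv2.COLOR_RGB2HSV),(8,150,40),(20,255,255));k=np.zeros_like(m);k[y0:y1,x0:x1]=m[y0:y1,x0:x1];return blobs(k)[0]
print(amber(a,245,290,130,200),amber(b,270,310,170,240))
# corners of fixed jaw (side), blob ext points
for im,c,sel in((a,ca,[(282,166),(248,195),(225,222)]),(b,cb,[(300,230),(264,204)])):
    cs,_=cv2.findContours(blue(im),cv2.RETR_EXTERNAL,cv2.CHAIN_APPROX_NONE)
    for k in cs:
        if cv2.contourArea(k)>80:
            m=k.reshape(-1,2).mean(0)
            if min(np.hypot(*(m-s)) for s in sel)<15: print(m.round(),cv2.approxPolyDP(k,2.,True).reshape(-1,2).tolist())
```

```text
knob (array([ 0.5429, -0.1168,  0.0642]), np.float64(0.0037))
[([266.1, 152.5], [255, 146, 23, 18, 217])] [([288.6, 202.2], [278, 193, 22, 19, 314])]
[225. 222.] [[210, 215], [211, 219], [240, 228], [238, 224]]
[246. 196.] [[269, 179], [263, 181], [240, 172], [238, 189], [246, 193], [246, 201], [241, 208], [233, 209], [228, 199], [221, 206], [221, 210], [245, 218], [260, 200], [268, 195]]
[282. 166.] [[278, 157], [277, 172], [285, 176], [288, 160]]
[301. 230.] [[312, 216], [310, 220], [291, 228], [287, 226], [286, 236], [289, 243], [314, 232], [315, 219]]
[265. 205.] [[249, 197], [249, 201], [265, 219], [269, 210], [274, 211], [276, 215], [276, 198], [269, 193], [262, 200], [256, 195]]
```

View pics/crop.png

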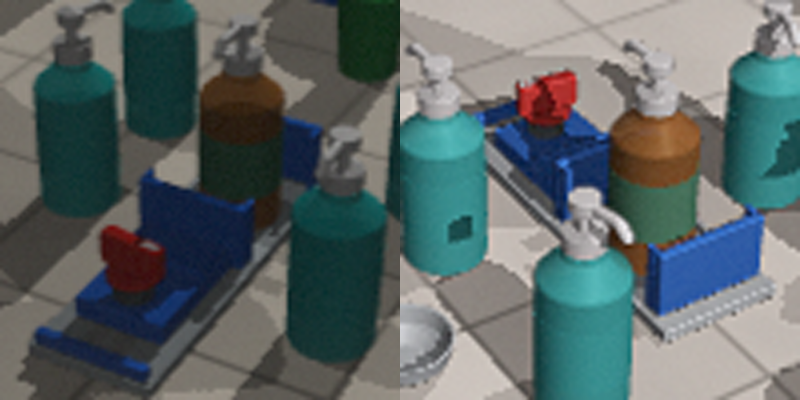

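Crop confirms: amber body, green band, white pump, between the two blue jaws. The knob bar is on the sliding jaw's block, and teal bottles flank the jaws on both sides.

Run:
```python
from h import *
ca,cb=env.calibration('scene'),env.calibration('side')
def tri(u,v):
    p,d=ray(ca,*u);q,e=ray(cb,*v)
    s=np.linalg.lstsq(np.c_[d,-e],q-p,rcond=None)[0];return ((p+s[0]*d+q+s[1]*e)/2)
k=tri((235,195.2),(261.6,189.4))[:2];b=tri((266.1,152.5),(288.6,202.2));print('bottle',b)
f1,f2=onz(cb,287.5,226.5,.073),onz(cb,314,218,.073)
s1,s2=onz(ca,240,173,.073),onz(ca,269,181,.073)
for p,q in((f1,f2),(s1,s2)):
    d=q-p;print('mid',(p+q)/2,'len',np.linalg.norm(d),'normal',np.degrees(np.arctan2(d[0],-d[1])))
d=(f1+f2)[:2]/2-k;print('k->f',np.degrees(np.arctan2(d[1],d[0])),np.hypot(*d))
d=(f1+f2-s1-s2)[:2]/2;print('s->f',np.degrees(np.arctan2(d[1],d[0])),np.hypot(*d))
for n,u in(('scene',[(210,216),(240,227)]),('scene2',[(221,172)])):print([onz(ca,*x,.03) for x in u])
# teal bottles
for n,c in(('scene',ca),('side',cb)):
    im=cv2.imread(f'pics/{n}0.png');m=cv2.inRange(cv2.cvtColor(im,cv2.COLOR_BGR2HSV),(80,100,30),(98,255,255))
    for ce,s in blobs(m,150)[0]: print(n,ce,s,onz(c,ce[0],ce[1],.06))
```

```text
bottle [0.54932902 0.05702929 0.11649812]
mid [0.54573451 0.11792721 0.073     ] len 0.09573452464420881 normal -94.99825022529481
mid [ 0.5484268  -0.01882118  0.073     ] len 0.09649568348587541 normal 93.05126811609497
k->f 89.3014595150961 0.23471365159216734
s->f 91.12788894328605 0.13677488896912515
[array([ 0.5064204, -0.192905 ,  0.03     ]), array([ 0.60228235, -0.19143419,  0.03      ])]
[array([0.40820314, 0.00976061, 0.03      ])]
scene [243.5, 142.7] [234, 123, 20, 40, 718] [0.39837748 0.16998915 0.06      ]
scene [220.8, 162.7] [210, 142, 23, 43, 840] [0.40413992 0.01741318 0.06      ]
scene [303.1, 184.5] [279, 144, 52, 80, 1960] [0.68434951 0.03457512 0.06      ]
side [316.5, 197.2] [306, 178, 23, 39, 735] [0.40697488 0.01987014 0.06      ]
side [235.5, 212.8] [225, 193, 22, 41, 800] [ 0.68736905 -0.04716538  0.06      ]
side [347.3, 219.5] [335, 199, 26, 42, 858] [0.40159533 0.17059201 0.06      ]
side [270.4, 248.9] [258, 227, 26, 45, 979] [0.68528407 0.16028514 0.06      ]
```

```bash
R='[[0,0,0],[0.8,1,0],1]'
python3 -m inch '[[[0,0,0],[0.8,1,0],1],[[0,0,0],[0.8,1,0],1],[[0,0,0],[0.8,1,0],1],[[0,0,0],[0.8,1,0],1],[[0,0,0],[0.8,1,0],1],[[0,0,0],[0.8,1,0],1],[[0,0,0],[0.8,1,0],1],[[0,0,0],[0.8,1,0],1]]' 30
python3 -m inch '[[[0,0,0],[0.8,1,0],1],[[0,0,0],[0.8,1,0],1],[[0,0,0],[0.8,1,0],1],[[0,0,0],[0.8,1,0],1],[[0,0,0],[0.8,1,0],1],[[0,0,0],[0.8,1,0],1],[[0,0,0],[0.8,1,0],1],[[0,0,0],[0.8,1,0],1]]'
python3 -c "
from h import *
print(env.get_state()['joint_pos'])"
```

```text
clock: 0.9
ee_pos: [0.3199, -0.4708, 0.248]
orientation: [-180.0, -0.0, 107.8]
wrist_force: [0.3, 0.4, 0.5]
finger_gap: 1.001
clock: 1.7
ee_pos: [0.433, -0.3, 0.248]
orientation: [-180.0, -0.0, 107.8]
wrist_force: [0.3, -0.1, 0.5]
finger_gap: 0.999
[-1.33688325e+01  6.57905468e+00 -1.78972834e+01 -1.20891703e-02
 -6.55564770e+01 -5.88198997e+01]
```

```bash
python3 -m inch '[[[0,0,0],[0.8,1,0],1],[[0,0,0],[0.8,1,0],1],[[0,0,0],[0.8,1,0],1],[[0,0,0],[0.8,1,0],1],[[0,0,0],[0.8,1,0],1],[[0,0,0],[0.8,1,0],1],[[0,0,0],[0.8,1,0],1],[[0,0,0],[0.8,1,0],1]]'
python3 -m inch '[[[-0,0,-0.07],[0,0,0],1],[[0,0,-0.07],[0,0,0],1],[[0,0,-0.07],[0,0,0],1],[[0,0,-0.07],[0,0,0],1],[[0,0,-0.07],[0,0,0],1],[[0,0,-0.07],[0,0,0],1],[[0,0,-0.07],[0,0,0],1],[[0,0,-0.07],[0,0,0],1]]'
python3 -m inch '[[[-0,0,-0.07],[0,0,0],1],[[0,0,-0.07],[0,0,0],1],[[0,0,-0.07],[0,0,0],1],[[0,0,-0.07],[0,0,0],1],[[0,0,-0.07],[0,0,0],1],[[0,0,-0.07],[0,0,0],1],[[0,0,-0.07],[0,0,0],1],[[0,0,-0.07],[0,0,0],1]]'
python3 - <<'E'
from h import *
s=env.get_state();print(s['joint_pos'])
c=env.calibration('wrist');im=env.camera('wrist');print(c)
cv2.imwrite('pics/w1.png',im[:,:,::-1])
m=red(im);bl,l=blobs(m,100);print(bl)
for ce,st in bl:
    print(ce,onz(c,*ce,.074))
print(blobs(blue(im),200)[0])
E
```

```text
clock: 2.5
ee_pos: [0.5462, -0.1292, 0.248]
orientation: [-180.0, -0.0, 107.8]
wrist_force: [-0.6, -0.4, 0.3]
finger_gap: 0.993
clock: 3.3
ee_pos: [0.5457, -0.1302, 0.2479]
orientation: [-180.0, -0.0, 172.3]
wrist_force: [-0.0, 0.5, -0.4]
finger_gap: 0.999
clock: 4.1
ee_pos: [0.5457, -0.1302, 0.2479]
orientation: [180.0, -0.0, -123.5]
wrist_force: [-0.9, -0.2, -0.6]
finger_gap: 0.998
[ 6.56460500e+00  9.89610620e+00 -1.39185417e+01 -1.03586550e-02
 -6.62283655e+01  4.99167706e+01]
{'camera_matrix': array([[345.48101478,   0.        , 253.08027876],
       [  0.        , 345.48101478, 187.13816859],
       [  0.        ,   0.        ,   1.        ]]), 'position': array([ 0.60214338, -0.16850562,  0.37443664]), 'orientation': array([-1.55475782e+01, -9.12147843e-02, -1.23496806e+02])}
[([244.6, 175.6], [222, 148, 44, 61, 1673])]
[244.6, 175.6] [ 0.54529459 -0.12236197  0.074     ]
[([294.5, 129.2], [266, 87, 58, 86, 900]), ([197.3, 196.2], [114, 121, 171, 157, 8915]), ([31.3, 263.3], [10, 240, 47, 46, 611])]
```

View pics/w1.png

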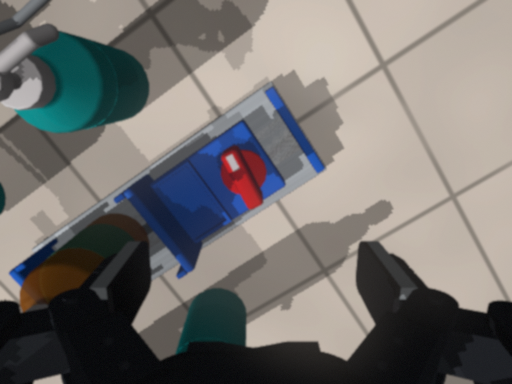

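The wrist view shows the knob at about (244,176), with its bar running from (230,150) to (256,205). The sliding jaw's top edge runs from (128,182) to (186,274), and the end stop from (270,88) to (322,168).

Run:
```python
from h import *
im=cv2.imread('pics/w1.png')[:,:,::-1];c=env.calibration('wrist')
def ang(a,b): d=b-a;return np.degrees(np.arctan2(d[1],d[0])).round(1),np.linalg.norm(d).round(4),((a+b)/2).round(4)
print('jaw',ang(onz(c,128,182,.073),onz(c,186,274,.073)))
print('stop',ang(onz(c,270,88,.025),onz(c,322,168,.025)))
print('bar rough',ang(onz(c,230,150,.086),onz(c,256,205,.086)))
m=red(im);k=max(cv2.findContours(m,0,1)[0],key=cv2.contourArea)
print('poly',cv2.approxPolyDP(k,2,True).reshape(-1,2).tolist())
for p in cv2.approxPolyDP(k,2,True).reshape(-1,2): print(p,onz(c,*map(float,p),.086)[:2].round(4),onz(c,*map(float,p),.056)[:2].round(4))
cv2.imwrite('pics/w1c.png',cv2.resize(im[135:225,200:300],None,fx=6,fy=6,interpolation=cv2.INTER_CUBIC)[:,:,::-1])
```

```text
jaw (np.float64(174.1), np.float64(0.104), array([ 0.5456, -0.0255,  0.073 ]))
stop (np.float64(-178.4), np.float64(0.0966), array([ 0.5473, -0.1852,  0.025 ]))
bar rough (np.float64(171.3), np.float64(0.0535), array([ 0.5463, -0.122 ,  0.086 ]))
poly [[231, 148], [222, 155], [224, 182], [230, 189], [239, 192], [248, 207], [252, 208], [261, 202], [256, 186], [259, 186], [264, 178], [263, 163], [250, 151], [239, 152]]
[231 148] [ 0.5737 -0.1277] [ 0.5707 -0.1235]
[222 155] [ 0.5729 -0.118 ] [ 0.5698 -0.1128]
[224 182] [ 0.5525 -0.1062] [ 0.5473 -0.0997]
[230 189] [ 0.5444 -0.107 ] [ 0.5384 -0.1006]
[239 192] [ 0.5379 -0.112 ] [ 0.5312 -0.1062]
[248 207] [ 0.5221 -0.111 ] [ 0.5138 -0.1051]
[252 208] [ 0.5194 -0.1135] [ 0.5108 -0.1078]
[261 202] [ 0.5198 -0.1231] [ 0.5112 -0.1185]
[256 186] [ 0.5344 -0.1274] [ 0.5273 -0.1231]
[259 186] [ 0.533  -0.1295] [ 0.5258 -0.1255]
[264 178] [ 0.5366 -0.137 ] [ 0.5298 -0.1338]
[263 163] [ 0.5482 -0.1434] [ 0.5425 -0.1408]
[250 151] [ 0.5628 -0.1397] [ 0.5587 -0.1368]
[239 152] [ 0.5672 -0.1315] [ 0.5635 -0.1277]
```

View pics/w1c.png

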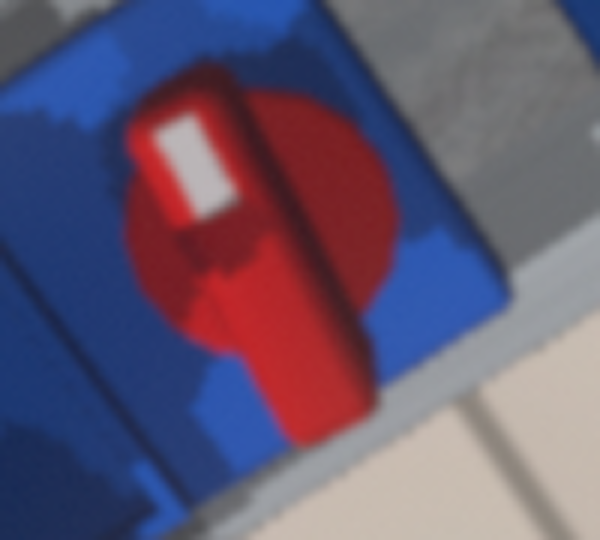

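Both views agree: knob axis at about (0.546,-0.1215), bar axis at about 174.6°, and track along +y. Next I'll turn to yaw -95.4°, centre, descend and grip.

```bash
python3 -m inch '[[[0,0,-0.061],[0,0,0],0.6],[[0,0,-0.061],[0,0,0],0.6],[[0,0,-0.061],[0,0,0],0.6],[[0,0,-0.062],[0,0,0],0.6],[[0,0,0],[-0.43,0,0],0.6],[[0,0,0],[0,0,1],0.6],[[0,0,0],[0,0,1],0.6],[[0,0,0],[0,0,1],0.6]]'
python3 -m inch '[[[0,0,0],[0,0,1],0.6],[[0,0,0],[0,0,1],0.6],[[0,0,0],[0,0,1],0.6],[[0,0,0],[0,0,0],0.6]]'
python3 - <<'E'
from h import *
c=env.calibration('wrist');im=env.camera('wrist')
cv2.imwrite('pics/w2.png',im[:,:,::-1])
print([proj(c,p).round() for p in([.546,-.1215,.086],[.573,-.124,.086],[.519,-.119,.086])])
E
```

```text
clock: 4.95
ee_pos: [0.5468, -0.1211, 0.1876]
orientation: [-180.0, 0.0, -96.1]
wrist_force: [-0.8, -0.1, -0.1]
finger_gap: 0.599
clock: 5.35
ee_pos: [0.545, -0.1212, 0.1256]
orientation: [179.7, -0.0, -96.1]
wrist_force: [-0.3, -0.6, -0.4]
finger_gap: 0.603
[array([251., 225.]), array([250., 174.]), array([252., 272.])]
```

View pics/w2.png

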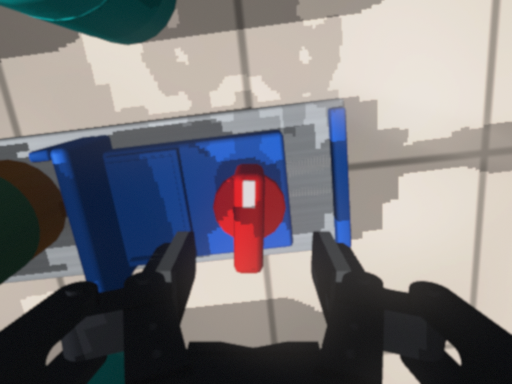

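The bar runs from (249,170) to (248,272), upright in the image, so it is centred between the fingers and square to them. Descend and grip.

```bash
python3 -m inch '[[[0,0,0],[0,0,1],0.6],[[0,0,0],[0,0,1],0.6],[[0,0,0],[0,0,0.4],0.6],[[0,0,0],[0,0,0],0],[[0,0,0],[0,0,0],0],[[0,0,0],[0,0,0],0],[[0,0,0],[0,0,0],0],[[0,0,0],[0,0,0],0]]' 50
```

```text
clock: 6.2
ee_pos: [0.5479, -0.1216, 0.0817]
orientation: [-179.9, 0.0, -95.8]
wrist_force: [-0.6, 0.7, 6.4]
finger_gap: 0.176
```

```bash
python3 -m inch '[[[0,0,0],[-0.25,0.025,0],0],[[0,0,0],[-0.25,0.025,0],0],[[0,0,0],[-0.25,0.025,0],0],[[0,0,0],[-0.25,0.025,0],0],[[0,0,0],[-0.25,0.025,0],0],[[0,0,0],[-0.25,0.025,0],0],[[0,0,0],[-0.25,0.025,0],0],[[0,0,0],[-0.25,0.025,0],0]]'
```

```text
clock: 7.0
ee_pos: [0.5475, -0.0818, 0.0817]
orientation: [-179.9, -0.0, -95.8]
wrist_force: [-1.0, -2.8, 7.6]
finger_gap: 0.174
```

Moves freely at about 2.8 N. Continuing more slowly and watching the force.

```bash
python3 -m inch '[[[0,0,0],[-0.15,0.015,0],0],[[0,0,0],[-0.15,0.015,0],0],[[0,0,0],[-0.15,0.015,0],0]]'
python3 -m inch '[[[0,0,0],[-0.15,0.015,0],0],[[0,0,0],[-0.1,0.01,0],0]]'
python3 -c "
from h import *
im=env.camera('scene')[125:235,200:310];b=env.camera('side')[165:265,225:325]
cv2.imwrite('pics/c2.png',np.hstack([cv2.resize(im,(400,400),interpolation=2),cv2.resize(b,(400,400),interpolation=2)])[:,:,::-1])"
```

```text
clock: 7.3
ee_pos: [0.5473, -0.073, 0.0817]
orientation: [-179.9, -0.0, -95.8]
wrist_force: [-2.1, -3.7, 7.3]
finger_gap: 0.179
clock: 7.5
ee_pos: [0.5473, -0.0679, 0.0817]
orientation: [-179.9, -0.0, -95.8]
wrist_force: [-1.8, -3.2, 9.4]
finger_gap: 0.175
```

View pics/c2.png

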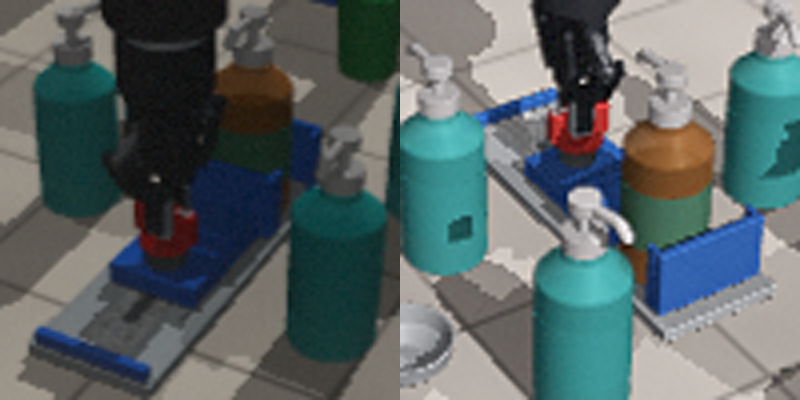

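The bottle is upright and has already moved towards the fixed jaw (side crop x 655 → 668). The remaining gap is small, so I'll push on slowly until the force rises.

```bash
python3 -m inch '[[[0,0,0],[-0.1,0.01,0],0],[[0,0,0],[-0.1,0.01,0],0]]'
python3 -m inch '[[[0,0,0],[-0.1,0.01,0],0],[[0,0,0],[-0.1,0.01,0],0]]'
```

```text
clock: 7.8
ee_pos: [0.5473, -0.064, 0.0816]
orientation: [-179.9, -0.0, -95.8]
wrist_force: [-2.6, -3.8, 8.0]
finger_gap: 0.17
clock: 8.0
ee_pos: [0.5472, -0.06, 0.0817]
orientation: [-179.9, -0.0, -95.8]
wrist_force: [-2.5, -3.3, 7.7]
finger_gap: 0.176
```

```bash
python3 -m inch '[[[0,0,0],[-0.1,0.01,0],0],[[0,0,0],[0,0,0],0]]'
```

```text
clock: 8.2
ee_pos: [0.5472, -0.0577, 0.0816]
orientation: [-179.9, -0.0, -95.8]
wrist_force: [-2.7, -2.3, 8.3]
finger_gap: 0.173
```

```bash
python3 -m inch '[[[0,0,0],[-0.08,0.01,0],0],[[0,0,0],[0,0,0],0]]'
```

```text
clock: 8.4
ee_pos: [0.5472, -0.0566, 0.0816]
orientation: [-179.9, -0.1, -95.8]
wrist_force: [-1.6, -4.1, 9.5]
finger_gap: 0.174
```

```bash
python3 -m inch '[[[0,0,0],[-0.08,0.01,0],0],[[0,0,0],[0,0,0],0]]'
```

```text
clock: 8.6
ee_pos: [0.5471, -0.0561, 0.0817]
orientation: [-179.9, -0.1, -95.8]
wrist_force: [0.7, -12.9, 6.3]
finger_gap: 0.172
```

```bash
python3 -m inch '[[[0,0,0],[-0.08,0.01,0],0],[[0,0,0],[0,0,0],0]]'
```

```text
clock: 8.8
ee_pos: [0.5471, -0.0558, 0.0817]
orientation: [-180.0, -0.2, -95.8]
wrist_force: [1.9, -21.1, 6.1]
finger_gap: 0.174
```

Snug: the force rose to 21 N with the tool stopped at y=-0.0558, after 66 mm of travel. I'll keep this preload and turn clockwise (+z of the tool).

```bash
python3 -m inch '[[[0,0,0],[0,0,0],0],[[0,0,0.05],[0,0,0],0],[[0,0,0.05],[0,0,0],0],[[0,0,0.05],[0,0,0],0],[[0,0,0.05],[0,0,0],0],[[0,0,0.05],[0,0,0],0],[[0,0,0.05],[0,0,0],0],[[0,0,0],[0,0,0],0]]'
```

```text
clock: 9.6
ee_pos: [0.5466, -0.0568, 0.0817]
orientation: [-179.8, -0.3, -130.3]
wrist_force: [1.9, -25.8, 5.6]
finger_gap: 0.175
```

```bash
python3 -m inch '[[[0,0,0.05],[0,0,0],0],[[0,0,0.05],[0,0,0],0],[[0,0,0.05],[0,0,0],0],[[0,0,0.05],[0,0,0],0],[[0,0,0.05],[0,0,0],0],[[0,0,0.05],[0,0,0],0],[[0,0,0.05],[0,0,0],0],[[0,0,0],[0,0,0],0]]'
```

```text
clock: 10.4
ee_pos: [0.5454, -0.0575, 0.0816]
orientation: [-179.7, -0.2, -170.5]
wrist_force: [-2.3, -28.6, 9.3]
finger_gap: 0.172
```

```bash
python3 -m inch '[[[0,0,0.05],[0,0,0],0],[[0,0,0.05],[0,0,0],0],[[0,0,0.05],[0,0,0],0],[[0,0,0.05],[0,0,0],0],[[0,0,0.05],[0,0,0],0],[[0,0,0.05],[0,0,0],0],[[0,0,0.05],[0,0,0],0],[[0,0,0],[0,0,0],0]]'
python3 -m inch '[[[0,0,0.05],[0,0,0],0],[[0,0,0.05],[0,0,0],0],[[0,0,0.05],[0,0,0],0],[[0,0,0.05],[0,0,0],0],[[0,0,0.05],[0,0,0],0],[[0,0,0],[0,0,0],0],[[0,0,0],[0,0,0],0]]'
python3 -c "
from h import *
s=env.get_state();print(s['joint_pos'],s['moment'])"
```

```text
clock: 11.2
ee_pos: [0.5441, -0.0573, 0.0817]
orientation: [-179.6, -0.1, 149.4]
wrist_force: [-6.5, -24.1, 15.4]
finger_gap: 0.177
clock: 11.9
ee_pos: [0.5434, -0.0567, 0.0817]
orientation: [-179.5, 0.1, 120.9]
wrist_force: [-11.4, -18.9, 19.8]
finger_gap: 0.172
[ 14.7330416   18.38604272 -27.4013612    0.27010548 -44.62694887
 -73.98697566] [-7.11116258  3.92018205 -0.06382233]
```

```bash
python3 -m inch '[[[0,0,0.04],[0,0,0],0],[[0,0,0.04],[0,0,0],0],[[0,0,0.03],[0,0,0],0],[[0,0,0],[0,0,0],0]]'
python3 -m inch '[[[0,0,0],[0,0,0],0.5],[[0,0,0],[0,0,0],0.5],[[0,0,0],[0,0,0],0.5],[[0,0,0],[0,0,0],0.5]]'
```

```text
clock: 12.3
ee_pos: [0.5432, -0.0563, 0.0818]
orientation: [-179.6, 0.1, 108.2]
wrist_force: [-12.2, -17.5, 21.6]
finger_gap: 0.175
clock: 12.7
ee_pos: [0.547, -0.0522, 0.0803]
orientation: [180.0, -0.0, 108.4]
wrist_force: [-1.6, 0.5, -0.9]
finger_gap: 0.501
```

Released with no residual force. Retract upward and check.

```bash
python3 -m inch '[[[0,0,0],[0,0,-0.5],0.5],[[0,0,0],[0,0,-1],0.5],[[0,0,0],[0,0,-1],0.5],[[0,0,0],[0,0,-1],0.5],[[0,0,0],[0,0,-1],0.5],[[0,0,0],[0,0,-1],0.5],[[0,0,0],[0,0,-1],0.5],[[0,0,0],[0,0,-1],0.5]]'
python3 - <<'E'
from h import *
c=env.calibration('wrist');w=env.camera('wrist');a=env.camera('scene');b=env.camera('side')
cv2.imwrite('pics/w3.png',w[:,:,::-1])
r=lambda x:cv2.resize(x,(400,300),interpolation=2)
cv2.imwrite('pics/end.png',np.vstack([np.hstack([cv2.resize(a[125:235,200:310],(300,300)),cv2.resize(b[165:265,225:325],(300,300))]),np.hstack([cv2.resize(w,(400,300)),np.zeros((300,200,3),np.uint8)])])[:,:,::-1])
k=max(cv2.findContours(red(w),0,1)[0],key=cv2.contourArea)
for p in cv2.approxPolyDP(k,2,True).reshape(-1,2): print(p,onz(c,*map(float,p),.086)[:2].round(4))
am=cv2.inRange(cv2.cvtColor(b,cv2.COLOR_RGB2HSV),(8,150,40),(20,255,255));z=np.zeros_like(am);z[170:240,270:320]=am[170:240,270:320];print(blobs(z)[0])
E
```

```text
clock: 13.5
ee_pos: [0.5467, -0.0524, 0.2319]
orientation: [180.0, 0.0, 108.4]
wrist_force: [0.5, -0.1, -0.3]
finger_gap: 0.501
[247 137] [ 0.5168 -0.0685]
[229 155] [ 0.5349 -0.0776]
[227 171] [ 0.5479 -0.0753]
[232 181] [ 0.5546 -0.0689]
[241 187] [ 0.5571 -0.0604]
[242 202] [ 0.5691 -0.0557]
[255 205] [ 0.5682 -0.0446]
[258 201] [ 0.5641 -0.0434]
[257 189] [ 0.5546 -0.0474]
[271 175] [ 0.5398 -0.0404]
[273 166] [ 0.5323 -0.0414]
[268 150] [ 0.5213 -0.0494]
[260 145] [ 0.5195 -0.0567]
[256 138] [ 0.5153 -0.0615]
[([294.4, 207.0], [283, 197, 23, 19, 304])]
```

View pics/end.png

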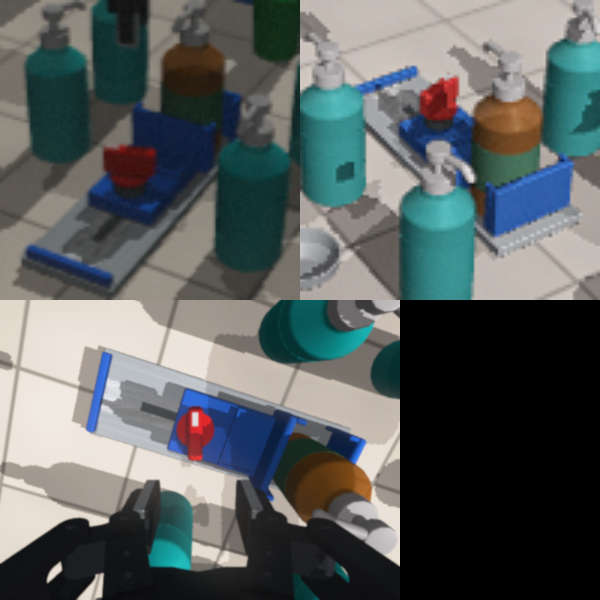

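Bar now at about 16°, against -5.4° at the start: about 159° clockwise, or 2.8 rad, so tight. One closer look at the bottle's fit.

Run:
```python
from h import *
w=cv2.imread('pics/w3.png');c=env.calibration('wrist')
cv2.imwrite('pics/fit.png',cv2.resize(w[120:270,320:490],None,fx=4,fy=4,interpolation=2))
a=env.camera('scene');ca,cb=env.calibration('scene'),env.calibration('side')
m=cv2.inRange(cv2.cvtColor(a,cv2.COLOR_RGB2HSV),(8,150,40),(20,255,255));z=np.zeros_like(m);z[130:185,250:300]=m[130:185,250:300];bl=blobs(z)[0];print(bl)
p,d=ray(ca,*bl[0][0]);q,e=ray(cb,294.4,207.0);s=np.linalg.lstsq(np.c_[d,-e],q-p,rcond=None)[0];print((p+s[0]*d+q+s[1]*e)/2)
```

```text
[([270.4, 148.2], [260, 141, 22, 19, 218])]
[0.54850277 0.08743301 0.11639629]
```

View pics/fit.png

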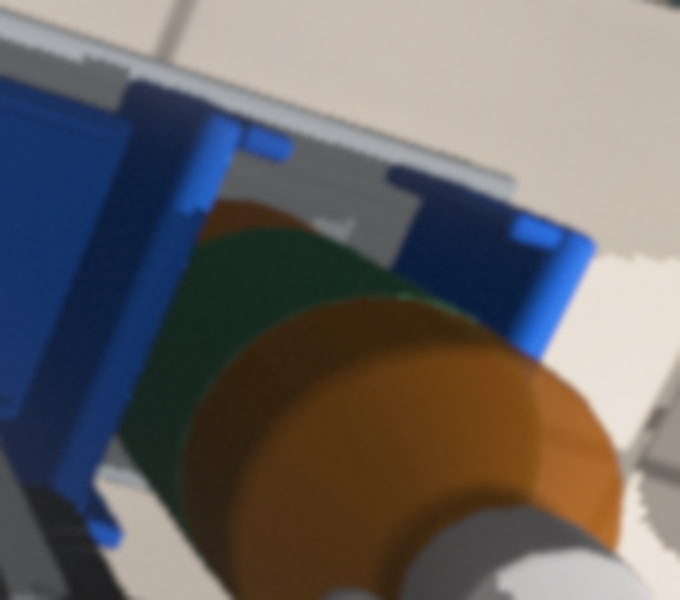

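Run:
```python
from h import *
c=env.calibration('wrist')
f=lambda u,v:onz(c,320+u/4,120+v/4,.073)[:2]
for p,q in(((212,115),(593,238)),((240,122),(562,228))):
    print(f(*p).round(4),f(*q).round(4),np.linalg.norm(f(*p)-f(*q)).round(4))
```

```text
[0.4948 0.0341] [0.4934 0.1214] 0.0874
[0.4943 0.0402] [0.4935 0.1142] 0.074
```

Jaw gap measures about 72–74 mm, matching the 72 mm bottle. The bottle is upright and the robot is clear, so I'm handing in.

```bash
python3 -c "
from h import *
print(env.job_done(), env.get_state()['clock'])"
```

```text
the job is handed in; nothing more can be done
the job is handed in; nothing more can be done
```

The amber bottle is held between the two jaws with the clamp tight, and I handed the job in at about 14 s of the 42 s allowed. The simulator reports no verdict, so success rests on the checks below.

I gripped the knob bar and slid the jaw about 66 mm along the track. It stopped at about 21 N with the bottle against the fixed jaw. I then turned the knob about 2.75 rad clockwise in a single grip while keeping the jaw pressed, released it and backed straight up.

**Last checks**
- **Knob:** the camera shows the bar turned about 159° (2.77 rad) from where it started, which puts the clamp at about 2.8 rad. It needs to be above 2.5.
- **Jaw gap:** the inner faces measure about 74 mm apart, to within about 3 mm. The outer edges give 87 mm where 92 mm was expected, which would put the gap nearer 67 mm. I relied on the 21 N contact to judge it snug.
- **Bottle:** it looked upright, in line with the track and between both jaws. Its triangulated y (0.087 m) is about 7 mm beyond what the jaw contact implies (0.080 m). I put that down to colour-centroid bias, but did not confirm it.
- **Surroundings:** the wrist force was near zero after release, so nothing was being touched. I did not re-measure the cup, plates or ladle, but the arm never went near them.

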